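# Fit the whisk into the bowl mixer and hold it home

## Task

Take the black-handled wire whisk out of the wooden rest and lower its ribbed foot into the black collar in the middle of the mixer's bowl. Pressing lightly, turn it until you feel its ribs drop into the drive, then push it gently down against the spring until it is fully home, and finish while still gripping it and holding it pressed down. Do not force it, and leave the white paddle in its hole and the other things on the counter where they are.

Things in the scene. Friction and masses are not known exactly. Their poses are not given: they have to be found in the camera images.
- mixer: low round bowl mixer, fixed on the counter: red base 172 mm across, shallow steel bowl with its rim 78 mm above the counter and 160 mm across, and at the centre an upright black collar. Origin on the counter under the collar's axis, z up; the speed knob is on its -x side.
- collar_mouth (a point): centre of the collar's mouth, 64 mm above the counter, 44 mm across inside, narrowing within 8 mm to a round bore of 34 mm
- crown_top (a point): point on the collar's axis 40 mm above the counter: top of the drive crown in the bore, which has six channels 60 degrees apart, 7.6 mm wide, 12 mm deep. The crown's angle is unknown and not reported (this point's yaw is the mixer's); 0.6 N m of friction stops it turning. It is sprung: yields 10 mm at most, with about 3 N at first, 9 N at its bottom stop.
- home (a point): point on the collar's axis 18 mm above the counter: where the whisk's underside is when fully home. Unmeshed, the underside rests at 40 mm and goes to 30 mm at most. When ribs and channels are in line (within about 4 degrees) the crown springs up round them and its push falls away; the underside then meets the channel floors at 28 mm and goes down to 18 mm against the spring.
- whisk: the whisk to fit, about 130 g, 127 mm tall, upright: black round handle 26 mm in diameter from 88 to 127 mm above its underside (grip at 108), three wire loops 36 mm out from the axis (50 to 88 mm up), shank 17 mm thick, foot with six straight ribs 60 degrees apart, 5 mm thick, 14 mm tall, 32 mm across. Origin at the centre of its underside, z up; a rib points along +x.
- paddle: the other beater, 127 mm tall with the same foot and handle, but the handle is white and it has a flat white blade 70 mm wide; it stays in the rest. Origin at the centre of its underside, z up.
- rest: wooden block 160 x 68 x 36 mm fixed on the counter, origin under its centre, z up, x along its length; two round holes of 34 mm, 28 mm deep (floor 8 mm above the counter), 50 mm either side of the centre along x. The whisk stands in one and the white paddle in the other, either way round.
- cocoa_tin: round green tin with a gold lid, 60 mm across, 64 mm tall; bystander. Origin under its centre.
- timer: square white minute timer with a black dial, 56 x 56 x 27 mm; bystander. Origin under its centre.
- ribbon_spool: spool of gold ribbon, 62 mm across, 24 mm tall; bystander. Origin under its centre.
- label_block: banded stack of white blank cards, 38 x 58 x 22 mm; bystander. Origin under its centre.
Mind the look-alikes: they are no part of the job. Leave any yellow look-alike of the whisk alone.

How it is judged (in metres and radians):
On the way, in this order (a step that is already met when the one before it is completed fails the run):
1. the whisk is lifted clear of the rest (height (world z) of whisk above 0.05 m), for 0.1 s.
2. the whisk's foot stands in the mixer's collar (horizontal distance between whisk and mixer below 0.004 m and height (world z) of whisk below 0.056 m and angle between whisk's own z axis and vertical below 0.12 rad), for 0.1 s.
At the end, for the whole second after the job is handed in: the meshed whisk is pressed home (underside at most 21.5 mm above the counter; home is 18), upright within 0.1 rad, within 4 mm of the collar axis, still, gripped with over 1.5 N and pressing the mixer with over 4 N; the white paddle still stands in its hole (z of whisk in the frame of mixer below 0.0215 m and horizontal distance between whisk and mixer below 0.004 m and angle between whisk's own z axis and vertical below 0.1 rad and contact force between the fingers and whisk above 1.5 N and contact force between whisk and mixer above 4 N and linear speed of whisk below 0.02 m/s and horizontal distance between paddle and rest below 0.06 m and height (world z) of paddle below 0.012 m); the arm keeps its last pose, push and grip.
It fails at once if the whisk is forced: it and the mixer press on each other with more than 60 N (contact force between whisk and mixer above 60 N).
It fails at once if the white paddle is lifted out (height (world z) of paddle above 0.03 m).
It fails at once if a bystander is moved more than 20 mm (distance of any of cocoa_tin, timer, ribbon_spool, label_block from where it was at the start of the episode above 0.02 m).
It fails at once if the mixer is struck or pushed by the arm or fingers with more than 40 N (contact force between the arm and mixer above 40 N).
It also fails if it takes over 45 s, if anything falls off the work surface, if the arm or the gripper's body presses on something with over 40 N, if the wrist force passes 120 N, or if a joint passes its speed limit or range.

## Robot

A 6-joint arm with a two-finger parallel gripper is mounted at the origin on a cart in front of the work surface, level with it; the furniture and walls round the work are solid. World frame = base frame: x ahead of the robot, y to its left, z up, the work surface at z = 0. Lengths are in mm, angles in rad, forces in N, time in s.
With the tool pointing down it reaches from about 200 to 875 mm from the base axis. Payload 3.4 kg.
Tool frame: the origin (TCP) lies at the very end of the fingers, on their centre line; the grasp point (between the pads) lies 19 mm behind it; z points along the fingers, y is the direction in which the jaws open and shut (so a half turn about z gives the same grasp; the last joint's range is limited). The gripper opens to 94 mm and grips with 3 to 60 N. Pads are 16 mm wide; open, the fingers measure 119 mm over their backs; the gripper's body (75 mm by 177 mm) begins 78 mm behind the grasp point.
Start: joints at [1.167, 0.276, 1.505, -0, 1.361, -0.121], TCP at [160.468, 552.191, 205.493] pointing down, gripper open.
Joint ranges: [-2.89, 2.89], [-0.75, 2.08], [0.22, 2.7], [-1.18, 4.32], [0.11, 2.71], [-2.7, 2.7]. Speed limits (rad/s): [2.57, 2.57, 3.14, 3.14, 3.14, 3.14].

## Interface

Orientations are given as a unit quaternion [w, x, y, z].
In Python, from cell import read_state, cams, ticket, look_for, outline_of, place_of gives the robot as it stands.
- The arm moves only by the tool carry_out, never from a script. Its argument "increments" is a list of rows, each an object with "dp": the shift along the world's x, y, z each as a share of 50 mm, from -1 to 1, a list of three; "angular": the turn, a rotation vector about the world's x, y, z each as a share of 0.15 rad, from -1 to 1, a list of three; "fingers": the closure, from 0 (fully open) to 1 (shut). In form: [{"dp": [dx, dy, dz], "angular": [rx, ry, rz], "fingers": fingers}, ...]. A call has 1 to 8 rows; each row shifts and turns the commanded pose from where the row before left it; what a row does not reach is not made up. A row lasts 1/10 s, in which the tool goes at most 50 mm and 8.59 degrees, less where a joint would pass 70% of its speed; a pose out of reach is approached as far as the arm can. A call with a number of a shift or a turn outside -1 to 1 is refused whole. A call with a gripper value outside its range is refused whole. The fingers move at their own pace and stop on an object; "squeeze" is the grip in N (left out, the last holds). Time passes only in rows, so rows that do not move let the fingers close. It gives the time, the measured TCP pose, the force and the opening at its end, in the units of the state.
- read_state(): the state, without advancing time (a new reading comes with each control period).
- cams.camera(name): name is "scene" or "top"; returns a dict with "frame" (400x640x3 uint8, blue, green, red), "vertical_fov" (degrees; the focal length in pixels is half the picture's height over the tangent of half this angle, whatever the lens; pixels are square), "cx", "cy" (the principal point, pixels), "rvec" (rotation vector, rad) and "tvec" (3), from world to camera coordinates, as OpenCV has them. Camera axes: x right, y down, z forward; pixel columns grow to the right and rows downward; lengths in mm; the calibration is good to about 2 mm. A picture is of the moment at which its call begins. There is no depth.
- ticket.job_done(): hands the job in, once; it reports no verdict.
Trained networks look in a picture, given as the dict that the camera call returned (one of the last four; its "shot" number tells which), for a name from the list of things; names that differ only in an ending like _2 or _b are one class to them, and where a whole thing is asked for, a point or a joint stands for the part that bears it (a point fixed in the world has none). Each returns a list of dicts, best first, with "p" (0 to 1); they miss things now and then, are a little off and sometimes report something else, mostly with a low value. They report only what shows in the picture. A call takes as long as a camera call. They do not tell look-alikes from the thing itself.
- look_for(picture, target): "point" ([column, row] in pixels, amid what is visible of it).
- outline_of(picture, target): "mask" (400x640 bool, what is visible of it) and "point" ([column, row] in pixels, amid what is visible of it).
- place_of(picture, target): "point" ([column, row] in pixels: a listed point, or the origin of a listed thing).
The state is a dict: "time_s": time; "joints": joint angles; "qd": joint speeds; "joint_torque": joint torques, N m; "tcp_pos": TCP position; "orientation": TCP orientation; "ft_force": force on the tool from outside, world axes, zero at the start; "wrist_torque": the same for the moment, N m; "gripper_width": finger opening in mm.
Only numpy, scipy, OpenCV 4.12 (cv2) and the standard library are available. Lean on these libraries where they do the work, as an engineer would, in place of code of your own. Each camera call takes 0.05 s, during which the arm holds its last target. There are 200 camera calls.

## Working session

There is one attempt and no reset: what is moved stays moved. The work goes in short steps, Python scripts to look and compute and a tool call to move; the robot and the scene stay as the last step left them, time stands still between calls to the robot, and variables do not carry over. Pictures are saved under pics/ and viewed, about 8 in all and at most 12, crops included, and the job is handed in when it is done.

Besides the shell and the picture viewer there is one more tool, called after "Request:" in YAML: its name, and indented under it one key for each argument. carry_out: Moves the arm, as the interface text tells. Shift numbers are shares of 50 mm and turn numbers shares of 0.15 rad, none past 1 either way. Its arguments: {"type":"object","properties":{"increments":{"type":"array"},"squeeze":{"type":"number"}},"required":["increments"]}

```bash
mkdir -p pics
cat > h.py <<'E'
import numpy as np,cv2
from cell import *
def proj(c,P):
    f=200/np.tan(np.radians(c["vertical_fov"])/2);R=cv2.Rodrigues(np.array(c["rvec"],float))[0]
    q=R@np.array(P,float)+np.array(c["tvec"],float).ravel();return np.array([c["cx"]+f*q[0]/q[2],c["cy"]+f*q[1]/q[2]])
def back(c,uv,z):
    f=200/np.tan(np.radians(c["vertical_fov"])/2);R=cv2.Rodrigues(np.array(c["rvec"],float))[0];t=np.array(c["tvec"],float).ravel()
    o=-R.T@t;d=R.T@np.array([(uv[0]-c["cx"])/f,(uv[1]-c["cy"])/f,1]);return o+d*(z-o[2])/d[2]
E
python3 - <<'E'
from h import *
print(read_state())
for n in("scene","top"):
    c=cams.camera(n);cv2.imwrite(f"pics/{n}1.png",c["frame"])
    print(n,c["vertical_fov"],-cv2.Rodrigues(np.array(c["rvec"],float))[0].T@np.array(c["tvec"],float).ravel())
    for t,z in(("whisk",8),("paddle",8),("rest",0),("collar_mouth",64),("mixer",0),("cocoa_tin",0),("timer",0),("ribbon_spool",0),("label_block",0)):
        for r in place_of(c,t)[:3]: print(n,t,round(r["p"],2),np.round(r["point"]),np.round(back(c,r["point"],z)))
E
```

```text
{'time_s': 0.0, 'joints': array([ 1.16697896e+00,  2.76612319e-01,  1.50611059e+00, -1.70366148e-06,
        1.36068314e+00, -1.21008578e-01]), 'qd': array([ 7.43861954e-04, -2.26901799e-05, -2.31299186e-03, -5.23244164e-04,
        6.04790215e-04,  4.66571773e-04]), 'joint_torque': array([-2.10095350e-04, -4.04584336e+01, -2.37233448e+01,  7.00630154e-02,
        3.45323863e-02, -1.70644812e-04]), 'tcp_pos': array([160.24643261, 551.64013982, 204.60384315]), 'orientation': array([-2.34404033e-04,  1.40933394e-01,  9.90018665e-01, -8.75876463e-04]), 'ft_force': array([0.26447981, 0.48700735, 0.60485744]), 'wrist_torque': array([ 0.0181606 , -0.04381704, -0.01263735]), 'gripper_width': 94.1329960067471}
scene 55.40149309562332 [-141.82451295 -593.31495595  567.58197452]
scene whisk 0.69 [277. 247.] [404.   5.   8.]
scene whisk 0.64 [247. 222.] [439. 160.   8.]
scene paddle 0.86 [224. 209.] [444. 270.   8.]
scene rest 0.79 [237. 219.] [440. 207.   0.]
scene collar_mouth 0.94 [363. 218.] [ 575. -141.   64.]
scene mixer 0.71 [364. 239.] [ 577. -146.    0.]
scene cocoa_tin 0.95 [430. 236.
[... 168 characters left out ...]
.   0.]
scene label_block 0.45 [363. 225.] [ 635. -102.    0.]
scene label_block 0.39 [349. 203.] [717.   3.   0.]
top 51.31596129133047 [ 452.80609451  -13.37266091 1107.51500553]
top whisk 0.52 [310. 254.] [428.  11.   8.]
top whisk 0.51 [253. 248.] [441. 160.   8.]
top paddle 0.61 [215. 245.] [445. 261.   8.]
top paddle 0.38 [200. 172.] [639. 309.   8.]
top rest 0.85 [233. 247.] [441. 214.   0.]
top collar_mouth 0.8 [367. 193.] [ 588. -129.   64.]
top mixer 0.83 [365. 196.] [ 587. -131.    0.]
top cocoa_tin 0.71 [417. 157.] [ 698. -270.    0.]
top timer 0.82 [445. 271.] [ 393. -346.    0.]
top ribbon_spool 0.58 [202. 172.] [638. 309.   0.]
top label_block 0.69 [321. 146.] [721.  -9.   0.]
```

Run:
```python
import cv2
s=cv2.imread("pics/scene1.png");t=cv2.imread("pics/top1.png")
a=cv2.resize(s[150:350,180:480],(800,533));cv2.imwrite("pics/a.png",a)
b=cv2.resize(t[110:310,160:460],(800,533),interpolation=2);cv2.imwrite("pics/b.png",b)
```

```text
(no output)
```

View pics/a.png

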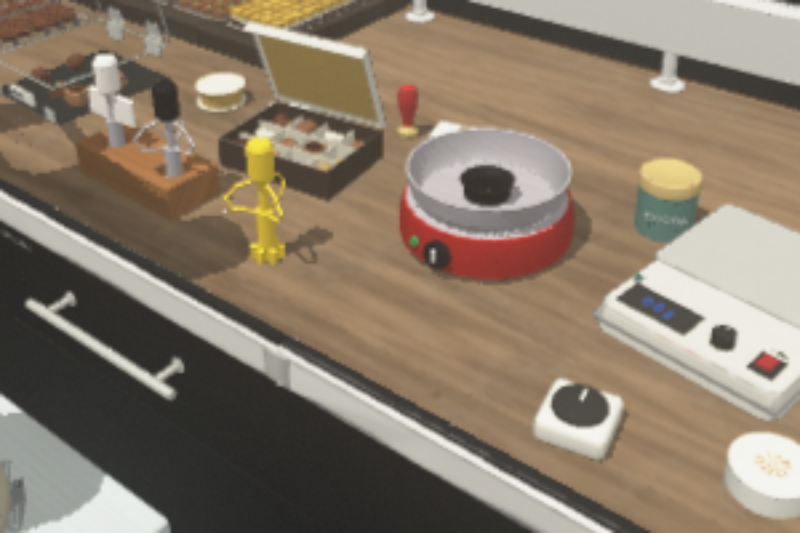

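View pics/b.png

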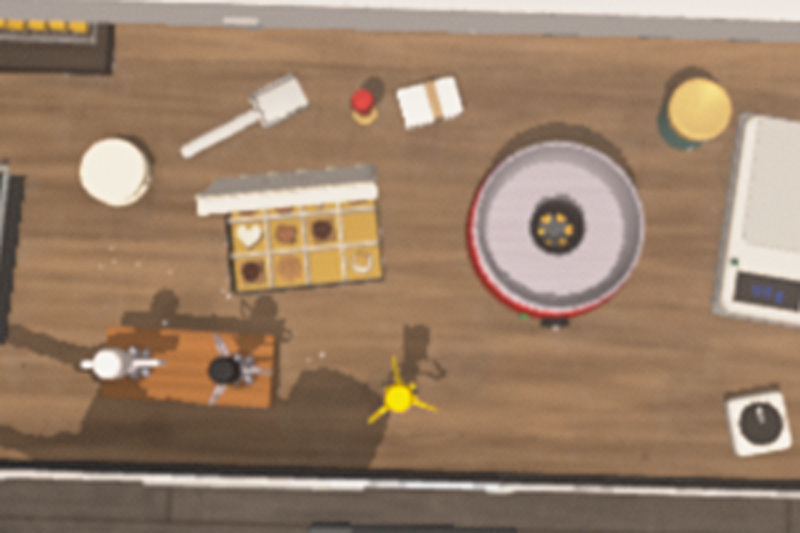

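Black-handled whisk: scene crop (165,105), i.e. about (242,189) full, and top (244,249), standing in the rest. It is the target. The yellow figure at top (310,258) stands free on the counter, so it is the look-alike. The white paddle is at top (201,247). The mixer collar is at top (369,195). Next I'll measure precisely and confirm in an enlarged crop.

```bash
cat > m.py <<'E'
from h import *
from scipy.optimize import least_squares
def cyl(c,x,y,r,z0,z1):
    a=np.linspace(0,2*np.pi,40);P=[proj(c,(x+r*np.cos(t),y+r*np.sin(t),z)) for t in a for z in(z0,z1)]
    return cv2.convexHull(np.float32(P))
def hc(c,*a):
    m=cv2.moments(cyl(c,*a));return np.array([m["m10"],m["m01"]])/m["m00"]
def dark(c,uv,w,th):
    g=c["frame"].max(2).astype(int);m=np.zeros(g.shape,np.uint8);u,v=map(int,uv);m[v-w:v+w,u-w:u+w]=g[v-w:v+w,u-w:u+w]<th
    n,l,s,ce=cv2.connectedComponentsWithStats(m);k=1+s[1:,4].argmax();return l==k,ce[k],s[k]
E
python3 - <<'E'
from m import *
C={n:cams.camera(n) for n in("scene","top")}
obs={}
for n,uv in(("scene",(242,189)),("top",(244,249))):
    for th in(45,60): 
        m,ce,s=dark(C[n],uv,14,th);print(n,th,ce,s,cv2.contourArea(cyl(C[n],440,160,13,96,135)))
        if th==60:obs[n]=ce
for ns in(("scene",),("top",),("scene","top")):
    r=least_squares(lambda p:np.concatenate([hc(C[n],p[0],p[1],13,96,135)-obs[n] for n in ns]),[440,160]);print(ns,r.x,r.fun)
W=r.x
for n,uv in(("scene",(363,219)),("top",(368,195))):
    for th in(45,60):print("collar",n,th,*dark(C[n],uv,18,th)[1:])
out=[]
for n,P,zs in(("scene",(*W,135),1),("top",(*W,135),1),("scene",(580,-137,64),0),("top",(580,-137,64),0)):
    u,v=proj(C[n],P).astype(int);k=10 if zs else 8;w=25
    im=cv2.resize(C[n]["frame"][v-w:v+w,u-w:u+w],(390,390),interpolation=cv2.INTER_CUBIC);s=390/2/w
    if zs:
        h=cyl(C[n],*W,13,96,135);cv2.polylines(im,[np.int32((h-[u-w,v-w]+.5)*s)],1,(0,0,255),1)
    out.append(im)
cv2.imwrite("pics/c.png",np.vstack([np.hstack(out[:2]),np.hstack(out[2:])])[:,:]) if 0 else cv2.imwrite("pics/c.png",cv2.resize(np.vstack([np.hstack(out[:2]),np.hstack(out[2:])]),(600,600)))
E
```

```text
Traceback (most recent call last):
  File "m.py", line 10, in dark
    n,l,s,ce=cv2.connectedComponentsWithStats(m);k=1+s[1:,4].argmax();return l==k,ce[k],s[k]
                                                     ~~~~~~~~~~~~~~^^
ValueError: attempt to get argmax of an empty sequence
```

```bash
cat > r.py <<'E'
from m import *
C={n:cams.camera(n) for n in("scene","top")}
obs={}
for n,uv in(("scene",(242,189)),("top",(244,249))):
    print(n,C[n]["frame"].max(2)[uv[1]-6:uv[1]+7:2,uv[0]-7:uv[0]+8])
    for th in(65,80): 
        try:m,ce,s=dark(C[n],uv,14,th);print(n,th,ce,s,cv2.contourArea(cyl(C[n],440,160,13,96,135)))
        except ValueError:continue
        obs[n]=ce
for ns in(("scene",),("top",),("scene","top")):
    r=least_squares(lambda p:np.concatenate([hc(C[n],p[0],p[1],13,96,135)-obs[n] for n in ns]),[440,160]);print(ns,r.x,r.fun)
W=r.x
for n,uv in(("scene",(363,219)),("top",(368,195))):
    for th in(65,80):
        try:print("collar",n,th,*dark(C[n],uv,18,th)[1:])
        except ValueError:continue
out=[]
for n,P,zs in(("scene",(*W,135),1),("top",(*W,135),1),("scene",(580,-137,64),0),("top",(580,-137,64),0)):
    u,v=proj(C[n],P).astype(int);w=25
    im=cv2.resize(C[n]["frame"][v-w:v+w,u-w:u+w],(390,390),interpolation=cv2.INTER_CUBIC);s=390/2/w
    if zs:
        h=cyl(C[n],*W,13,96,135);cv2.polylines(im,[np.int32((h-[u-w,v-w]+.5)*s)],1,(0,0,255),1)
    out.append(im)
cv2.imwrite("pics/c.png",cv2.resize(np.vstack([np.hstack(out[:2]),np.hstack(out[2:])]),(600,600)))
E
python3 r.py
```

```text
scene [[100 111  57  57  59  62  63  58  57  55  62 102 141 147 150]
 [145 132  58  53  54  53  53  51  53  53  52  85 143 140 138]
 [146 137  88  54  52  54  53  52  52  52  53  83 141 144 137]
 [152 143  94  53  53  53  53  52  53  53  53  65 109 145 144]
 [161 162 149  53  52  53  53  53  53  52  54  62 104 143 142]
 [164 160 145  77  53  54  51  53  52  52  53  68 108 142 143]
 [170 178 191 173 153 102  89  78  81  98 146 177 157 164 154]]
scene 65 [241.43859649 187.16666667] [237 180  10  15 114] 159.60908202279825
scene 80 [237.7706422  183.83486239] [228 175  19  21 218] 159.60908202279825
top [[187 186 182 172 161 144 136 146 136 122 118 147 139 123 117]
 [183 166 128  86  68  61  59  55  53  52  63  91 102 109 114]
 [174 122  72  62  65  66  67  65  68  62  54  45  63 109 133]
 [150  98  65  65  65  67  70  69  74  69  57  47  56 107 162]
 [173 132  85  65  66  67  69  71  68  58  51  49  71 105 137]
 [187 180 160 126  98  80  77  79  75  70  80  92 105 113 114]
 [175 178 176 181 194 189 183 180 171 162 153 144 136 138 149]]
top 65 [245.52631579 248.07894737] [240 245  10   8  38] 127.60122424678411
top 80 [244.20689655 248.54022989] [239 244  11  10  87] 127.60122424678411
('scene',) [429.09021306 158.84601772] [2.58015048 5.01548517]
('top',) [439.88539568 163.89024764] [-2.64382521e-07 -2.04852256e-07]
('scene', 'top') [436.72303627 165.13960525] [ 3.24070478  3.39048724 -0.59172994  1.33341047]
collar scene 65 [362.01554404 219.39896373] [353 213  19  14 193]
collar scene 80 [362.28636364 219.18636364] [353 213  19  14 220]
collar top 65 [376.  195.5] [376 194   1   4   4]
collar top 80 [369.55737705 193.95901639] [360 186  18  19 122]
```

View pics/c.png

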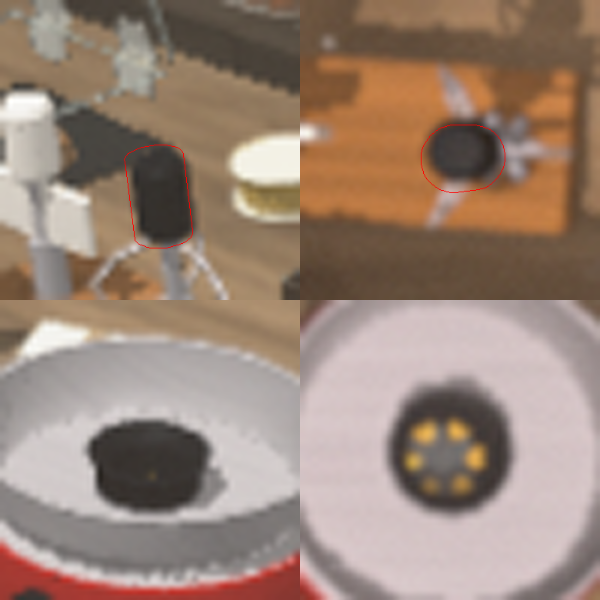

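```bash
cat > r2.py <<'E'
from m import *
C={n:cams.camera(n) for n in("scene","top")}
def fit(obs,r,z0,z1,p0):
    for ns in(("scene",),("top",),("scene","top")):
        s=least_squares(lambda p:np.concatenate([hc(C[n],p[0],p[1],r,z0,z1)-obs[n] for n in ns]),p0);print(ns,s.x.round(1),s.fun.round(2),[round(cv2.contourArea(cyl(C[n],*s.x,r,z0,z1))) for n in ns])
    return s.x
def sub(n,uv,w,th,lo=52,bg=140):
    g=C[n]["frame"].max(2).astype(float);m,ce,s=dark(C[n],uv,w,th);return ce,s[4],s
o={n:sub(n,uv,w,th) for n,uv,w,th in(("scene",(242,189),11,75),("top",(244,249),11,100))};print(o)
fit({n:o[n][0] for n in o},13,96,135,[440,160])
# collar: fill holes with hull
o={}
for n,uv,th in(("scene",(363,219),100),("top",(369,195),110)):
    m,ce,s=dark(C[n],uv,16,th);h=cv2.convexHull(np.argwhere(m)[:,::-1].astype(np.float32));M=cv2.moments(h);o[n]=np.array([M["m10"],M["m01"]])/M["m00"];print("collar",n,o[n],s,M["m00"])
for r,z0 in((25,30),(25,40),(27,40)):fit(o,r,z0,64,[580,-137])
# bowl rim from top: ellipse of bright/steel region
for n in C:
    for t in("mixer",):
        q=outline_of(C[n],t)[0];m=q["mask"].astype(np.uint8);M=cv2.moments(m,True);o[n]=np.array([M["m10"],M["m01"]])/M["m00"]
        print("mask",q["p"],M["m00"])
def hull2(c,x,y):
    return cv2.convexHull(np.vstack([cyl(c,x,y,86,0,45),cyl(c,x,y,80,70,78)]))
def h2(c,x,y):
    M=cv2.moments(hull2(c,x,y));return np.array([M["m10"],M["m01"]])/M["m00"]
for ns in(("scene",),("top",),("scene","top")):
    s=least_squares(lambda p:np.concatenate([h2(C[n],*p)-o[n] for n in ns]),[580,-137]);print("mixer",ns,s.x.round(1),s.fun.round(2),[cv2.contourArea(hull2(C[n],*s.x)) for n in ns])
E
python3 r2.py
```

```text
{'scene': (array([239.82208589, 185.2392638 ]), np.int32(163), array([231, 178,  16,  17, 163], dtype=int32)), 'top': (array([244.18, 248.64]), np.int32(100), array([239, 244,  12,  10, 100], dtype=int32))}
('scene',) [433.8 166.1] [0.11 2.28] [160]
('top',) [439.6 163.9] [-0.  0.] [128]
('scene', 'top') [438.7 166.7] [ 1.37  1.57 -1.21  0.36] [159, 129]
collar scene [362.34080717 219.03512706] [353 212  20  15 239] 223.0
collar top [368.56666667 194.54833333] [359 185  20  20 218] 300.0
('scene',) [ 594.7 -125.3] [0.   0.01] [352]
('top',) [ 585.1 -136.7] [0.55 0.01] [338]
('scene', 'top') [ 586.6 -130.1] [-0.18  1.85 -2.02 -0.65] [359, 337]
('scene',) [ 589.5 -126.8] [-0.53 -0.61] [294]
('top',) [ 584.5 -134.8] [-0.  0.] [328]
('scene', 'top') [ 584.6 -133. ] [ 0.42  0.89 -0.7  -0.06] [299, 328]
('scene',) [ 585.1 -132.9] [0.47 0.82] [336]
('top',) [ 584.6 -136.1] [ 0.51 -0.  ] [380]
('scene', 'top') [ 585.7 -133.9] [ 0.92  0.84 -0.37 -0.48] [336, 380]
mask 0.69 3198.0
mask 0.67 3488.0
mixer ('scene',) [ 584.1 -132.1] [-0. -0.] [3313.6120260497555]
mixer ('top',) [ 580.8 -132.7] [-0. -0.] [3565.10821623588]
mixer ('scene', 'top') [ 581.4 -133.6] [-0.11  0.63  0.32 -0.2 ] [3334.9082690086216, 3565.9554352695122]
```

Request:
carry_out:
  increments:
    - {"dp":[0.46,-0.65,0],"angular":[0,0,0],"fingers":0.45}
    - {"dp":[0.46,-0.65,0],"angular":[0,0,0],"fingers":0.45}
    - {"dp":[0.46,-0.65,0],"angular":[0,0,0],"fingers":0.45}
    - {"dp":[0.46,-0.65,0],"angular":[0,0,0],"fingers":0.45}
    - {"dp":[0.46,-0.65,0],"angular":[0,0,0],"fingers":0.45}
    - {"dp":[0.46,-0.65,0],"angular":[0,0,0],"fingers":0.45}
    - {"dp":[0.46,-0.65,0],"angular":[0,0,0],"fingers":0.45}
    - {"dp":[0.46,-0.65,0],"angular":[0,0,0],"fingers":0.45}
  squeeze: 20

```text
time_s: 2.2
tcp_pos: [345.2, 290.9, 205.7]
orientation: [0.0, 0.141, 0.99, 0.0]
ft_force: [0.4, 0.3, -0.3]
gripper_width: 51.4
```

Request:
carry_out:
  increments:
    - {"dp":[0.46,-0.65,0],"angular":[0,0,0],"fingers":0.45}
    - {"dp":[0.46,-0.65,0],"angular":[0,0,0],"fingers":0.45}
    - {"dp":[0.46,-0.65,0],"angular":[0,0,0],"fingers":0.45}
    - {"dp":[0.46,-0.65,0],"angular":[0,0,0],"fingers":0.45}
    - {"dp":[0,0,0],"angular":[0,0,0],"fingers":0.45}
    - {"dp":[0,0,0],"angular":[0,0,0],"fingers":0.45}

```text
time_s: 2.8
tcp_pos: [436.6, 161.7, 205.4]
orientation: [-0.0, 0.142, 0.99, 0.0]
ft_force: [-0.4, 0.6, 0.2]
gripper_width: 51.8
```

Run:
```python
from m import *
C={n:cams.camera(n) for n in("scene","top")}
out=[]
s_=read_state()["tcp_pos"]
for n in C:
    u,v=proj(C[n],(439,163,135)).astype(int);w=30
    im=cv2.resize(C[n]["frame"][v-w:v+w,u-w:u+w],(390,390),interpolation=cv2.INTER_CUBIC);s=390/2/w
    for q,col in(((439,163),(0,0,255)),((436,160),(0,255,0))):
        h=cyl(C[n],*q,13,96,135);cv2.polylines(im,[np.int32((h-[u-w,v-w]+.5)*s)],1,col,1)
    p=((proj(C[n],s_)-[u-w,v-w]+.5)*s).astype(int);cv2.circle(im,tuple(map(int,p)),3,(255,0,255),1)
    out.append(im)
cv2.imwrite("pics/d.png",np.hstack(out))
```

```text
(no output)
```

View pics/d.png

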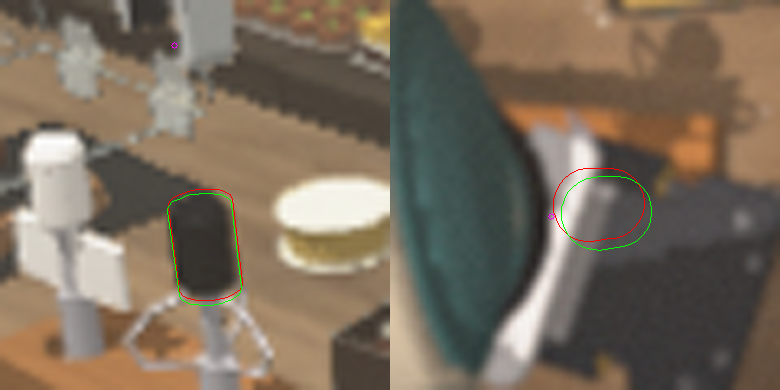

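The handle fits at about (438,162), and the marker for the TCP lies between the fingertips, so the scene camera's calibration agrees. I'll go down and grip.

Request:
carry_out:
  increments:
    - {"dp":[0.03,0.02,-0.6],"angular":[0,0,0],"fingers":0.45}
    - {"dp":[0,0,-0.6],"angular":[0,0,0],"fingers":0.45}
    - {"dp":[0,0,-0.5],"angular":[0,0,0],"fingers":0.45}
    - {"dp":[0,0,-0.44],"angular":[0,0,0],"fingers":0.45}
    - {"dp":[0,0,0],"angular":[0,0,0],"fingers":0.45}

```text
time_s: 3.4
tcp_pos: [434.6, 163.9, 96.2]
orientation: [-0.003, 0.14, 0.99, -0.001]
ft_force: [-0.6, 0.7, -0.3]
gripper_width: 51.7
```

Request:
carry_out:
  increments:
    - {"dp":[0,0,0],"angular":[0,0,0],"fingers":1}
    - {"dp":[0,0,0],"angular":[0,0,0],"fingers":1}
    - {"dp":[0,0,0],"angular":[0,0,0],"fingers":1}
    - {"dp":[0,0,0],"angular":[0,0,0],"fingers":1}
    - {"dp":[0,0,0],"angular":[0,0,0],"fingers":1}
  squeeze: 30

```text
time_s: 3.9
tcp_pos: [438.9, 163.6, 99.6]
orientation: [0.001, 0.141, 0.99, 0.001]
ft_force: [-0.0, 0.7, 4.0]
gripper_width: 25.4
```

Request:
carry_out:
  increments:
    - {"dp":[0,0,0.2],"angular":[0,0,0],"fingers":1}
    - {"dp":[0,0,0.4],"angular":[0,0,0],"fingers":1}
    - {"dp":[0,0,0.5],"angular":[0,0,0],"fingers":1}
    - {"dp":[0,0,0.6],"angular":[0,0,0],"fingers":1}
    - {"dp":[0,0,0.6],"angular":[0,0,0],"fingers":1}
    - {"dp":[0,0,0.5],"angular":[0,0,0],"fingers":1}
    - {"dp":[0,0,0],"angular":[0,0,0],"fingers":1}
    - {"dp":[0,0,0],"angular":[0,0,0],"fingers":1}

```text
time_s: 4.7
tcp_pos: [437.5, 162.9, 238.2]
orientation: [-0.0, 0.141, 0.99, -0.0]
ft_force: [-0.4, -0.1, -1.6]
gripper_width: 25.4
```

Request:
carry_out:
  increments:
    - {"dp":[0.25,-0.5,0],"angular":[0,0,0],"fingers":1}
    - {"dp":[0.3,-0.6,0],"angular":[0,0,0],"fingers":1}
    - {"dp":[0.3,-0.6,0],"angular":[0,0,0],"fingers":1}
    - {"dp":[0.3,-0.6,0],"angular":[0,0,0],"fingers":1}
    - {"dp":[0.3,-0.6,0],"angular":[0,0,0],"fingers":1}
    - {"dp":[0.3,-0.6,0],"angular":[0,0,0],"fingers":1}
    - {"dp":[0.3,-0.6,0],"angular":[0,0,0],"fingers":1}
    - {"dp":[0.3,-0.6,0],"angular":[0,0,0],"fingers":1}

```text
time_s: 5.5
tcp_pos: [554.5, -72.9, 235.9]
orientation: [-0.002, 0.141, 0.99, 0.0]
ft_force: [0.3, -0.9, -1.9]
gripper_width: 25.3
```

Request:
carry_out:
  increments:
    - {"dp":[0.3,-0.6,0],"angular":[0,0,0],"fingers":1}
    - {"dp":[0.25,-0.5,0],"angular":[0,0,0],"fingers":1}
    - {"dp":[0,-0.14,0],"angular":[0,0,0],"fingers":1}
    - {"dp":[0,0,-0.5],"angular":[0,0,0],"fingers":1}
    - {"dp":[0,0,-0.4],"angular":[0,0,0],"fingers":1}
    - {"dp":[0,0,0],"angular":[0,0,0],"fingers":1}
    - {"dp":[0,0,0],"angular":[0,0,0],"fingers":1}

```text
time_s: 6.2
tcp_pos: [581.9, -132.9, 192.7]
orientation: [-0.001, 0.141, 0.99, 0.0]
ft_force: [0.7, -0.4, -0.8]
gripper_width: 25.3
```

Run:
```python
from m import *
c=cams.camera("scene");t=read_state()["tcp_pos"];print(t)
for k in range(3):
    c2=cams.camera("scene")
    r=place_of(c2,"collar_mouth")[0];print(r["p"],back(c2,r["point"],64).round(1))
u0,v0,w,h=325,165,80,75;s=8
im=cv2.resize(c["frame"][v0:v0+h,u0:u0+w],(w*s,h*s),interpolation=cv2.INTER_CUBIC)
def pl(P,col):cv2.polylines(im,[np.int32((np.array([proj(c,p) for p in P])-[u0,v0]+.5)*s)],1,col,1)
a=np.linspace(0,2*np.pi,50)
ring=lambda x,y,z,r:[(x+r*np.cos(q),y+r*np.sin(q),z) for q in a]
z=t[2]-91.6
pl([(t[0],t[1],z),(t[0],t[1],z+127)],(255,0,255));pl(ring(t[0],t[1],z,16),(255,0,255));pl(ring(t[0],t[1],z+127,13),(255,0,255))
for q,col in(((582,-133),(0,0,255)),((586,-136),(0,255,0))):
    pl(ring(*q,64,25),col);pl(ring(*q,78,80),col)
cv2.imwrite("pics/e.png",im)
```

```text
[ 582.75708897 -133.28414025  193.71624888]
0.97 [ 567.5 -138.6   64. ]
0.75 [ 579.5 -139.2   64. ]
0.84 [ 567.2 -143.    64. ]
```

View pics/e.png

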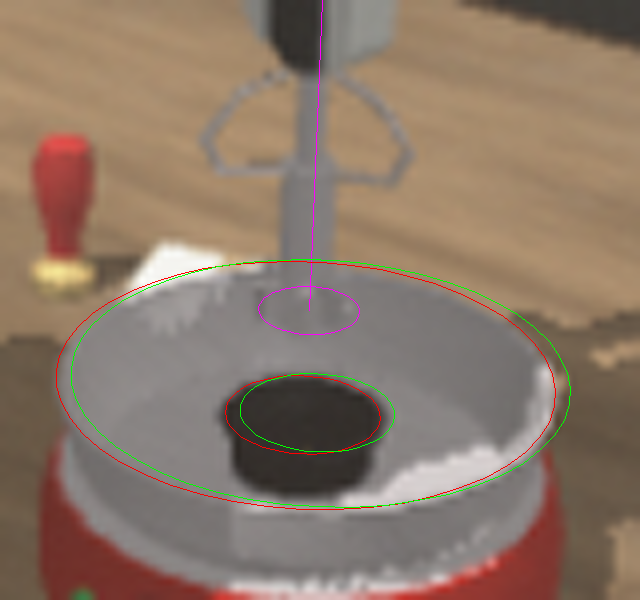

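Request:
carry_out:
  increments:
    - {"dp":[0.02,-0.03,-0.2],"angular":[0,0,0],"fingers":1}
    - {"dp":[0,0,-0.3],"angular":[0,0,0],"fingers":1}
    - {"dp":[0,0,-0.2],"angular":[0,0,0],"fingers":1}
    - {"dp":[0,0,-0.1],"angular":[0,0,0],"fingers":1}
    - {"dp":[0,0,-0.1],"angular":[0,0,0],"fingers":1}
    - {"dp":[0,0,0],"angular":[0,0,0],"fingers":1}
    - {"dp":[0,0,0],"angular":[0,0,0],"fingers":1}

```text
time_s: 7.25
tcp_pos: [584.0, -135.3, 148.7]
orientation: [-0.0, 0.141, 0.99, 0.0]
ft_force: [-0.6, -0.5, -2.3]
gripper_width: 25.3
```

Run:
```python
from h import *
s=read_state();print(s["tcp_pos"],s["ft_force"],s["wrist_torque"])
```

```text
[ 583.96375694 -135.27715791  148.65346668] [-0.57851124 -0.45154407 -2.30169236] [ 0.04761967  0.12461475 -0.02739676]
```

Request:
carry_out:
  increments:
    - {"dp":[0,0,-0.06],"angular":[0,0,0],"fingers":1}
    - {"dp":[0,0,-0.06],"angular":[0,0,0],"fingers":1}
    - {"dp":[0,0,0],"angular":[0,0,0],"fingers":1}
    - {"dp":[0,0,0],"angular":[0,0,0],"fingers":1}

```text
time_s: 7.65
tcp_pos: [584.6, -135.5, 146.3]
orientation: [0.002, 0.141, 0.99, -0.0]
ft_force: [-3.5, 1.6, 13.6]
gripper_width: 25.1
```

Request:
carry_out:
  increments:
    - {"dp":[0,0,-0.06],"angular":[0,0,0],"fingers":1}
    - {"dp":[0,0,-0.06],"angular":[0,0,0],"fingers":1}
    - {"dp":[0,0,0],"angular":[0,0,0],"fingers":1}
    - {"dp":[0,0,0],"angular":[0,0,0],"fingers":1}

```text
time_s: 8.05
tcp_pos: [583.5, -135.0, 135.9]
orientation: [-0.001, 0.141, 0.99, 0.0]
ft_force: [-2.4, 0.9, -2.4]
gripper_width: 25.4
```

Request:
carry_out:
  increments:
    - {"dp":[-0.02,0.01,-0.04],"angular":[0,0,0],"fingers":1}
    - {"dp":[0,0,-0.04],"angular":[0,0,0],"fingers":1}
    - {"dp":[0,0,0],"angular":[0,0,0],"fingers":1}
    - {"dp":[0,0,0],"angular":[0,0,0],"fingers":1}

```text
time_s: 8.45
tcp_pos: [583.0, -134.9, 132.2]
orientation: [-0.0, 0.141, 0.99, 0.0]
ft_force: [-1.8, 0.3, -2.1]
gripper_width: 25.4
```

Request:
carry_out:
  increments:
    - {"dp":[0,0,-0.04],"angular":[0,0,0],"fingers":1}
    - {"dp":[0,0,-0.04],"angular":[0,0,0],"fingers":1}
    - {"dp":[0,0,0],"angular":[0,0,0],"fingers":1}
    - {"dp":[0,0,0],"angular":[0,0,0],"fingers":1}

```text
time_s: 8.85
tcp_pos: [583.2, -134.9, 129.0]
orientation: [0.0, 0.141, 0.99, -0.0]
ft_force: [-1.9, 0.5, 5.2]
gripper_width: 25.5
```

Run:
```python
from h import *
s=read_state();print(s["joints"],s["wrist_torque"])
```

```text
[-3.43563670e-01  3.60890087e-01  1.57458455e+00  8.02158535e-05
  1.20530446e+00 -1.63159149e+00] [0.15915916 0.42736533 0.04906204]
```

Request:
carry_out:
  increments:
    - {"dp":[0,0,0],"angular":[0,0,0.4],"fingers":1}
    - {"dp":[0,0,0],"angular":[0,0,0.4],"fingers":1}
    - {"dp":[0,0,0],"angular":[0,0,0],"fingers":1}

```text
time_s: 9.15
tcp_pos: [583.0, -135.2, 128.8]
orientation: [0.0, 0.081, 0.997, -0.0]
ft_force: [-1.9, 0.7, 3.4]
gripper_width: 25.5
```

Request:
carry_out:
  increments:
    - {"dp":[0,0,0],"angular":[0,0,-0.5],"fingers":1}
    - {"dp":[0,0,0],"angular":[0,0,-0.5],"fingers":1}
    - {"dp":[0,0,0],"angular":[0,0,-0.4],"fingers":1}
    - {"dp":[0,0,0],"angular":[0,0,-0.4],"fingers":1}
    - {"dp":[0,0,0],"angular":[0,0,0],"fingers":1}

```text
time_s: 9.65
tcp_pos: [583.1, -134.7, 128.7]
orientation: [0.0, 0.215, 0.977, 0.0]
ft_force: [-2.5, 1.8, 3.3]
gripper_width: 25.4
```

Request:
carry_out:
  increments:
    - {"dp":[0,0,0],"angular":[0,0,-0.4],"fingers":1}
    - {"dp":[0,0,0],"angular":[0,0,-0.4],"fingers":1}
    - {"dp":[0,0,0],"angular":[0,0,0],"fingers":1}

```text
time_s: 9.95
tcp_pos: [583.0, -134.5, 128.6]
orientation: [-0.0, 0.273, 0.962, 0.0]
ft_force: [-2.0, 0.8, 4.0]
gripper_width: 25.2
```

Request:
carry_out:
  increments:
    - {"dp":[0,0,0],"angular":[0,0,-0.4],"fingers":1}
    - {"dp":[0,0,0],"angular":[0,0,-0.4],"fingers":1}
    - {"dp":[0,0,0],"angular":[0,0,0],"fingers":1}

```text
time_s: 10.25
tcp_pos: [582.7, -134.8, 127.9]
orientation: [-0.0, 0.329, 0.944, -0.0]
ft_force: [-1.0, 0.4, -1.5]
gripper_width: 24.8
```

The vertical force fell from about +4 N back to the free value of −1.5 N, so the ribs seem to have dropped into the drive. I'll push down slowly to check.

Request:
carry_out:
  increments:
    - {"dp":[0,0,-0.04],"angular":[0,0,0],"fingers":1}
    - {"dp":[0,0,-0.04],"angular":[0,0,0],"fingers":1}
    - {"dp":[0,0,0],"angular":[0,0,0],"fingers":1}

```text
time_s: 10.55
tcp_pos: [582.7, -134.9, 123.7]
orientation: [-0.0, 0.33, 0.944, -0.0]
ft_force: [-1.5, -1.0, -1.6]
gripper_width: 25.2
```

Request:
carry_out:
  increments:
    - {"dp":[0,0,-0.04],"angular":[0,0,0],"fingers":1}
    - {"dp":[0,0,-0.04],"angular":[0,0,0],"fingers":1}
    - {"dp":[0,0,0],"angular":[0,0,0],"fingers":1}

```text
time_s: 10.85
tcp_pos: [582.8, -134.8, 120.1]
orientation: [-0.0, 0.33, 0.944, -0.0]
ft_force: [-0.1, -0.7, -2.7]
gripper_width: 25.5
```

Down to an underside of about 29 mm with no resistance, so it is meshed. Now I'll press against the spring.

Request:
carry_out:
  increments:
    - {"dp":[0,0,-0.05],"angular":[0,0,0],"fingers":1}
    - {"dp":[0,0,-0.05],"angular":[0,0,0],"fingers":1}
    - {"dp":[0,0,0],"angular":[0,0,0],"fingers":1}

```text
time_s: 11.15
tcp_pos: [583.0, -134.9, 115.9]
orientation: [0.0, 0.33, 0.944, -0.0]
ft_force: [-2.9, -0.9, 4.0]
gripper_width: 25.1
```

Request:
carry_out:
  increments:
    - {"dp":[0,0,-0.05],"angular":[0,0,0],"fingers":1}
    - {"dp":[0,0,-0.04],"angular":[0,0,0],"fingers":1}
    - {"dp":[0,0,0],"angular":[0,0,0],"fingers":1}

```text
time_s: 11.45
tcp_pos: [583.1, -134.9, 111.8]
orientation: [0.0, 0.33, 0.944, -0.0]
ft_force: [-3.1, -0.4, 5.6]
gripper_width: 25.3
```

Request:
carry_out:
  increments:
    - {"dp":[0,0,-0.04],"angular":[0,0,0],"fingers":1}
    - {"dp":[0,0,-0.02],"angular":[0,0,0],"fingers":1}
    - {"dp":[0,0,0],"angular":[0,0,0],"fingers":1}
    - {"dp":[0,0,0],"angular":[0,0,0],"fingers":1}

```text
time_s: 11.85
tcp_pos: [583.2, -135.0, 109.5]
orientation: [0.001, 0.33, 0.944, -0.0]
ft_force: [-3.1, -0.0, 8.6]
gripper_width: 25.3
```

Request:
carry_out:
  increments:
    - {"dp":[0,0,-0.03],"angular":[0,0,0],"fingers":1}
    - {"dp":[0,0,0],"angular":[0,0,0],"fingers":1}
    - {"dp":[0,0,0],"angular":[0,0,0],"fingers":1}
    - {"dp":[0,0,0],"angular":[0,0,0],"fingers":1}

```text
time_s: 12.25
tcp_pos: [583.7, -135.1, 109.4]
orientation: [0.002, 0.33, 0.944, -0.0]
ft_force: [-5.3, 0.6, 14.9]
gripper_width: 25.4
```

The tool has stalled at TCP z 109.4 with the force rising to about 17 N net. It has travelled about 22 mm since first touching the crown, which matches 40 to 18 mm. One visual check before handing in.

Run:
```python
from h import *
c=cams.camera("scene");cv2.imwrite("pics/f.png",cv2.resize(c["frame"][140:300,180:460],(784,448),interpolation=2))
s=read_state();print(s["tcp_pos"],s["ft_force"],s["gripper_width"],abs(s["qd"]).max())
```

```text
[ 583.66449311 -135.1322441   109.33387819] [-3.77426525  0.58778379 15.46644819] 24.982273082060225 0.001977668037271286
```

View pics/f.png

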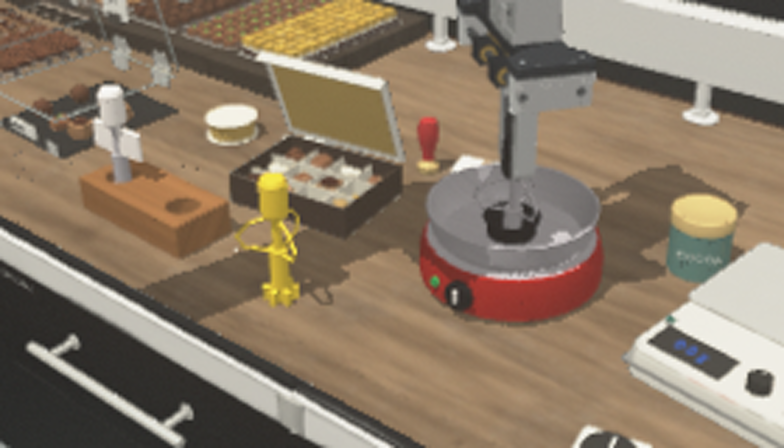

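The whisk stands deep in the collar at crop (515,205). The paddle is still in its hole at (115,130), and the yellow look-alike and the bystanders in view look unmoved. Handing in.

```bash
python3 -c "
from cell import *
print(ticket.job_done())"
```

```text
the job is handed in; nothing more can be done
None
```

The whisk is in the collar, meshed with the drive and pressed home, and I handed the job in with it still gripped and held down. No verdict was reported.

- **Pick and entry:** I gripped the black-handled whisk by its handle and lifted it out of the rest. On the way into the collar it caught the funnel briefly at about 14 N, then slid in.
- **Meshing:** Pressing at about 7 N, I turned it roughly 22° to where the ribs dropped in. The push fell back to its free value there. I first turned about 7° the other way, then reversed because the last joint was nearing its range limit.
- **Last checks:** The tool stopped at a height of 109.3 mm, about 22 mm below first contact with the crown, which matches 40 to 18 mm. The force was about 17 N, the arm was still, and the finger opening was 25 mm on the handle.
- **Scene:** In the final picture the paddle is in its hole, and the yellow look-alike, tin and spool look unmoved. The timer is only partly in that picture and the card stack is mostly hidden behind the mixer, so I did not check those two fully.
- **Disagreements:** The networks' collar positions scattered by about 15 mm, so I used my own fit of the mixer's outline and collar instead. A sideways force of about 4 N remained at the end, which suggests the whisk sits about 1 mm off-centre.

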